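Carry the paint row over to the painting rack in coat order

TASK

The four paint jars in the dark storage rack stand in the order in which their coats go on. Move them into the empty painting rack with the white base, one jar to a pocket, upright and fully down, so that from left to right they stand in the same order as before; set them down without dropping or tipping any, and leave the little steel rinse cup where it stands.

Things in the scene. Friction and masses are not known exactly. Their poses are not given: they have to be found in the camera images.
- blue_jar: squat round paint jar with a blue screw cap and a brown and white body, 38 mm diameter, 51 mm tall (body to 39 mm, cap 35 mm diameter above); loose, about 60 g. Origin: centre of its underside; z up through the cap. It can be gripped anywhere round the part that stands out of the rack, 20 mm above its underside and higher
- white_jar: squat round paint jar with a white screw cap and a brown and white body, 43 mm diameter, 55 mm tall (body to 43 mm, cap 40 mm diameter above); loose, about 60 g. Origin: centre of its underside; z up through the cap. It can be gripped anywhere round the part that stands out of the rack, 20 mm above its underside and higher
- black_jar: round paint jar with a wide black screw cap and a pale grey body, 39 mm diameter, 60 mm tall (body to 47 mm, cap 36 mm diameter above); loose, about 60 g. Origin: centre of its underside; z up through the cap. It can be gripped anywhere round the part that stands out of the rack, 20 mm above its underside and higher
- yellow_jar: slim round paint jar with a yellow body and a narrow black screw cap, 34 mm diameter, 67 mm tall (body to 50 mm, cap 29 mm diameter above); loose, about 60 g. Origin: centre of its underside; z up through the cap. It can be gripped anywhere round the part that stands out of the rack, 20 mm above its underside and higher
- home_blue: wooden block (58 x 58 x 18 mm) of the dark storage rack in which the blue jar stands at the start, with a round 52 mm pocket; fixed; the four make one row. It only marks where that jar came from. Origin: centre of the pocket's floor, 10 mm above the bench; rim 18 mm above that; y along the row, to the robot's left
- home_white: wooden block (58 x 58 x 18 mm) of the dark storage rack in which the white jar stands at the start, with a round 52 mm pocket; fixed; the four make one row. It only marks where that jar came from. Origin: centre of the pocket's floor, 10 mm above the bench; rim 18 mm above that; y along the row, to the robot's left
- home_black: wooden block (58 x 58 x 18 mm) of the dark storage rack in which the black jar stands at the start, with a round 52 mm pocket; fixed; the four make one row. It only marks where that jar came from. Origin: centre of the pocket's floor, 10 mm above the bench; rim 18 mm above that; y along the row, to the robot's left
- home_yellow: wooden block (58 x 58 x 18 mm) of the dark storage rack in which the yellow jar stands at the start, with a round 52 mm pocket; fixed; the four make one row. It only marks where that jar came from. Origin: centre of the pocket's floor, 10 mm above the bench; rim 18 mm above that; y along the row, to the robot's left
- painting_rack: painting rack, fixed, empty at the start: white base board 256 x 68 x 10 mm with a row of four pale wooden blocks, one round pocket each. Origin: under the middle of the row, on the bench; y along the row to the robot's left, x away from the robot (turned up to 0.12 rad). Pocket centres at x = 0, y = +0.087, +0.029, -0.029, -0.087 m; floors 10 mm, rims 28 mm above the bench; 52 mm diameter, 2.5 mm chamfer
- rinse_cup: small round grey steel rinse cup, 45 mm diameter at the rim, 38 mm at the foot, 45 mm tall, empty and loose, standing on the bench to the right of the racks; it stays there. Origin: centre of its underside. (Not handled: a magnifier lamp's head hangs left of the racks, 0.18 to 0.25 m above the bench at x 0.53 to 0.69, y -0.18 to -0.01; keep clear of it)
There are look-alikes about, which are no part of the job. What is shaped like the white_jar but green or red is not meant.

How it is judged:
By the outcome, as a careful person would: the job done as asked, in the order asked, and still so for the second after the job is handed in, with the robot touching nothing.
It also fails if it takes over 104 s, if anything falls off the work surface, if the arm or the gripper's body presses on something with over 40 N, if the wrist force passes 120 N, or if a joint passes its speed limit or range.

ROBOT

A 6-joint arm with a two-finger parallel gripper is mounted at the origin on a cart in front of the work surface, level with it; the furniture and walls round the work are solid. World frame = base frame: x ahead of the robot, y to its left, z up, the work surface at z = 0. Lengths are in m, angles in rad, forces in N, time in s.
With the tool pointing down it reaches from about 0.275 to 0.825 m from the base axis. Payload 4.9 kg.
Tool frame: the origin (TCP) lies midway between the tips of the shut fingers; the grasp point (between the pads) lies 19 mm behind it (grip_point_offset is the distance from the TCP to the grasp point, in m); z points along the fingers, x is the direction in which the jaws open and shut, and the axes are right-handed (so a half turn about z gives the same grasp; the last joint's range is limited). The gripper opens to 85 mm and grips with 20 to 120 N. Pads are 22 mm wide; open, the fingers measure 114 mm over their backs; the gripper's body (76 mm by 85 mm) begins 54 mm behind the grasp point. The pads swing forward as they close: fully open they stand 13 mm farther back than shut.
Start: joints at [-1.478, 0.326, -0.193, 1.052, 0, 1.437], TCP at [0.124, -0.536, 0.231] pointing down, gripper open.
Joint ranges: [-2.65, 2.65], [-0.97, 1.79], [-1.3, 1.35], [-1.93, 2.1], [-1.47, 1.37], [-3.14, 3.14]. Speed limits (rad/s): [2.57, 2.57, 3.14, 3.14, 3.14, 3.14].

INTERFACE

Orientations are given as a rotation vector (axis times angle).
In Python, from cell import * gives the robot as it stands. Calls block until the motion is done:
- movep(position, orientation): joint-space move of the TCP to a pose.
- move_l(position, velocity=0.15, rot=None, until_force=None): straight line of the TCP; rot=None keeps the orientation; velocity is the mean speed in m/s. With until_force (N) it stops when the force on the tool has changed by that much, and returns True; else False.
- set_joints(angles): joint-space move.
- let_go() and grab(newtons=None): open the fingers fully, or close them until they stop; newtons is the grip in N (None keeps the last).
- sleep(seconds).
- ik(position, orientation): joint angles nearest the present ones, or None.
- get_state(): the state.
- grab_frame(name): name is "scene" or "top"; returns a dict with "img" (420x560x3 uint8, red, green, blue), "fx", "fy", "cx", "cy" (pixels), "cam_to_world" (4x4, takes a point from camera to world coordinates). Camera axes: x right, y down, z forward; pixel columns grow to the right and rows downward; lengths in m; the calibration is good to about 2 mm. A picture is of the moment at which its call begins. There is no depth.
A pose or a line that the arm cannot do raises MotionError and nothing moves.
- sign_off(): hands the job in, once; it reports no verdict.
Trained networks look in the newest picture that a camera, given by its name, has taken for a name from the list of things; names that differ only in an ending like _2 or _b are one class to them, and where a whole thing is asked for, a point or a joint stands for the part that bears it (a point fixed in the world has none). Each returns a list of dicts, best first, with "score" (0 to 1); they miss things now and then, are a little off and sometimes report something else, mostly with a low value. They report only what shows in the picture. A call takes as long as a camera call. They do not tell look-alikes from the thing itself.
- spot_in(camera, name): "centre" ([column, row] in pixels, amid what is visible of it).
- silhouettes(camera, name): "mask" (420x560 bool, what is visible of it) and "centre" ([column, row] in pixels, amid what is visible of it).
- tip_of(camera, name): "centre" ([column, row] in pixels: a listed point, or the origin of a listed thing).
The state is a dict: "clock": time; "q": joint angles; "joint_velocities": joint speeds; "tau": joint torques, N m; "position": TCP position; "eef_rot": TCP orientation; "contact_force": force on the tool from outside, world axes, zero at the start; "wrist_torque": the same for the moment, N m; "finger_gap": opening from 0.0 (shut) to 1.0 (fully open).
Only numpy, scipy, OpenCV 4.12 (cv2) and the standard library are available. Lean on these libraries where they do the work, as an engineer would, in place of code of your own. Each camera call takes 0.05 s, during which the arm holds its last target.

## Working session

There is one attempt and no reset: what is moved stays moved. The work goes in short steps, each a Python script; the robot and the scene stay as the last script left them, time stands still between calls to the robot, and variables do not carry over. Pictures are saved under pics/ and viewed, and the job is handed in when it is done.

```bash
ls; mkdir -p pics
python3 - <<'E'
from cell import *
import cv2
for n in("scene","top"):
    f=grab_frame(n); cv2.imwrite(f"pics/{n}0.png",f["img"][:,:,::-1]); print(n,f["fx"],f["cx"],f["cy"],f["cam_to_world"])
s=get_state(); print(s)
E
```

```text
pics
scene 499.0516415274426 274.4442328840516 212.04196891553678 [[-0.73008954  0.4725827  -0.49359382  1.04067728]
 [ 0.68320706  0.51964872 -0.51302371  0.27908937]
 [ 0.01404926 -0.71178002 -0.70226193  0.78100961]
 [ 0.          0.          0.          1.        ]]
top 494.08910654008696 285.14102182855845 211.65473008105184 [[ 0.01320294 -0.97734353  0.21124705  0.31961418]
 [-0.99991062 -0.01245996  0.00484788 -0.25162342]
 [-0.00210592 -0.21129217 -0.97742068  0.91634394]
 [ 0.          0.          0.          1.        ]]
{'clock': 0.1, 'q': array([-1.47819990e+00,  3.26855787e-01, -1.93464578e-01,  1.05200775e+00,
        1.75325602e-05,  1.43661976e+00]), 'joint_velocities': array([-0.00075752, -0.00271844,  0.00183464,  0.00281038,  0.00130773,
       -0.00026358]), 'tau': array([-7.73538450e-04, -4.44241118e+01,  2.63036871e+01,  7.94324500e-03,
       -1.60977520e-04,  5.73499136e-06]), 'position': array([ 0.12364008, -0.53539759,  0.23059508]), 'eef_rot': array([-2.45764396e+00,  1.95513870e+00,  1.64518676e-03]), 'contact_force': array([-1.56243624,  0.47368466, -0.03935125]), 'wrist_torque': array([ 0.01614836,  0.01945295, -0.03459283]), 'finger_gap': 1.004459760125452}
```

View pics/scene0.png

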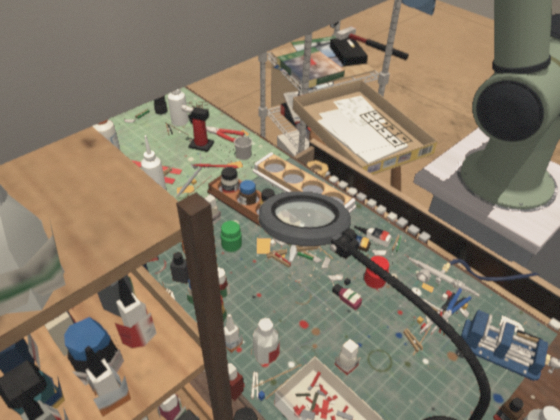

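View pics/top0.png

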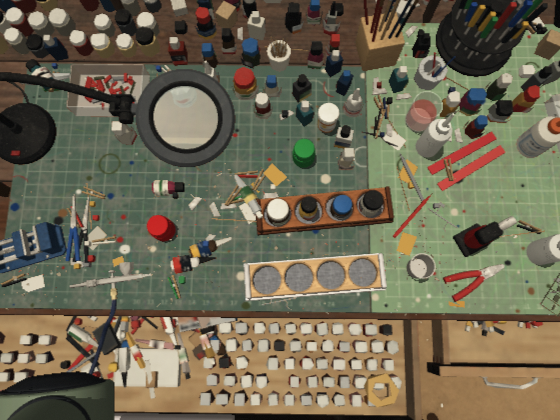

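```bash
cat > h.py <<'E'
from cell import *
import numpy as np, cv2
def proj(f,P):
    T=np.array(f["cam_to_world"]); p=T[:3,:3].T@(np.array(P,float)-T[:3,3])
    return np.array([f["fx"]*p[0]/p[2]+f["cx"],f["fy"]*p[1]/p[2]+f["cy"]])
def ray(f,uv):
    T=np.array(f["cam_to_world"]); d=T[:3,:3]@np.array([(uv[0]-f["cx"])/f["fx"],(uv[1]-f["cy"])/f["fy"],1.])
    return T[:3,3],d/np.linalg.norm(d)
def onz(f,uv,z):
    o,d=ray(f,uv); return o+d*(z-o[2])/d[2]
def tri(f1,a,f2,b):
    o1,d1=ray(f1,a);o2,d2=ray(f2,b)
    s=np.linalg.lstsq(np.c_[d1,-d2],o2-o1,rcond=None)[0]
    p,q=o1+s[0]*d1,o2+s[1]*d2
    return (p+q)/2,np.linalg.norm(p-q)
E
python3 - <<'E'
from h import *
F={n:grab_frame(n) for n in("scene","top")}
a=cv2.resize(F["top"]["img"][180:305,225:445,::-1],None,fx=3.6,fy=3.6,interpolation=2);cv2.imwrite("pics/t1.png",a)
b=cv2.resize(F["scene"]["img"][120:260,150:380,::-1],None,fx=3.4,fy=3.4,interpolation=2);cv2.imwrite("pics/s1.png",b)
for n in("blue_jar","white_jar","black_jar","yellow_jar","home_blue","painting_rack","rinse_cup"):
    for c in F:
        for fn in (spot_in,tip_of):
            print(n,c,fn.__name__,[(np.round(d["centre"],1).tolist(),round(d["score"],2)) for d in fn(c,n)[:4]])
E
```

```text
blue_jar scene call [([248.0, 192.8], 0.57)]
blue_jar scene call [([246.3, 199.5], 0.82)]
blue_jar top call [([342.5, 209.4], 0.6)]
blue_jar top call [([339.4, 212.8], 0.71)]
white_jar scene call [([380.4, 274.7], 0.81), ([226.1, 238.3], 0.77)]
white_jar scene call [([227.3, 245.9], 0.88), ([373.5, 278.4], 0.6)]
white_jar top call [([304.2, 154.5], 0.88), ([163.2, 228.9], 0.8), ([278.7, 210.2], 0.65)]
white_jar top call [([165.9, 230.6], 0.79), ([279.7, 215.4], 0.78), ([301.1, 157.5], 0.57)]
black_jar scene call [([230.5, 181.0], 0.93)]
black_jar scene call [([231.7, 192.4], 0.86)]
black_jar top call [([371.7, 202.9], 0.97)]
black_jar top call [([367.1, 205.6], 0.86)]
yellow_jar scene call [([268.7, 194.9], 0.52)]
yellow_jar scene call [([250.3, 200.1], 0.71), ([268.8, 213.5], 0.59)]
yellow_jar top call [([308.0, 207.3], 0.86)]
yellow_jar top call [([304.1, 211.5], 0.7), ([416.2, 267.6], 0.58)]
home_blue scene call [([239.8, 199.0], 0.54)]
home_blue scene call [([249.4, 198.8], 0.5)]
home_blue top call [([331.6, 203.2], 0.67)]
home_blue top call [([339.5, 209.4], 0.72)]
painting_rack scene call [([268.9, 180.0], 0.6)]
painting_rack scene call []
painting_rack top call [([302.8, 292.1], 0.57)]
painting_rack top call []
rinse_cup scene call [([240.3, 147.1], 0.7)]
rinse_cup scene call [([241.7, 155.1], 0.71)]
rinse_cup top call [([419.8, 267.1], 0.56)]
rinse_cup top call [([415.9, 269.8], 0.66)]
```

View pics/t1.png

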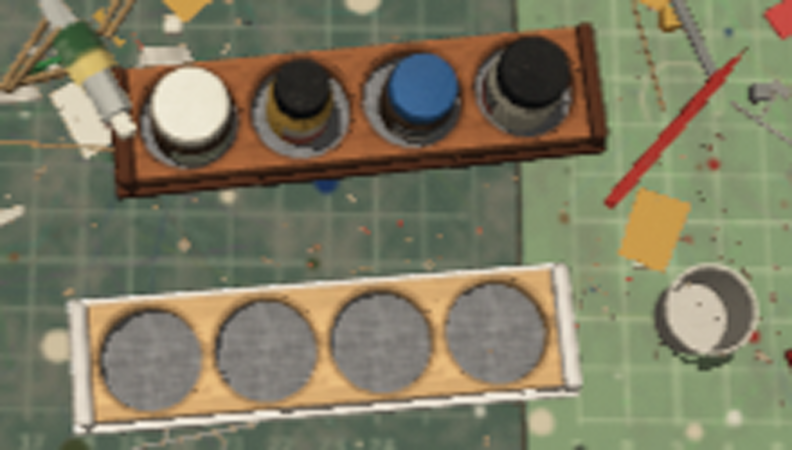

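View pics/s1.png

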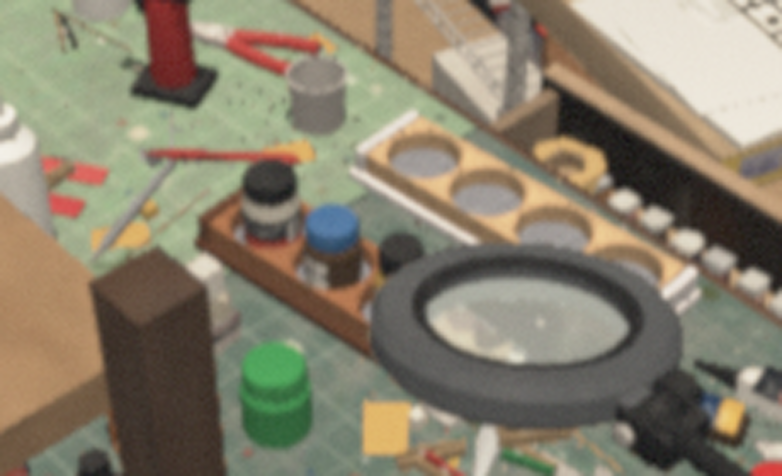

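```bash
cat > m.py <<'E'
from h import *
f=grab_frame("top"); g=grab_frame("scene")
off=np.array([225,180]);S=3.6
def cp(p): return np.array(p)/S+off
def drawc(im,c,r,col,o,s,f):
    pts=[(proj(f,[c[0]+r*np.cos(t),c[1]+r*np.sin(t),c[2]])-o+0.5)*s-0.5 for t in np.linspace(0,6.3,50)]
    cv2.polylines(im,[np.int32(np.round(np.array(pts)))],False,col,1)
J={'white':((190,105),.055,.020),'yellow':((302,86),.067,.0145),'blue':((424,84),.051,.0175),'black':((533,70),.060,.018)}
a=cv2.resize(f["img"][180:305,225:445,::-1],None,fx=S,fy=S,interpolation=2)
b=cv2.resize(g["img"][120:260,150:380,::-1],None,fx=3.4,fy=3.4,interpolation=2)
# pockets of painting rack: wood/grey segmentation
hsv=cv2.cvtColor(f["img"],cv2.COLOR_RGB2HSV)
m=((hsv[...,1]<70)).astype(np.uint8); m[:250]=0;m[305:]=0;m[:,:240]=0;m[:,390:]=0
mm=cv2.resize(m*255,None,fx=4,fy=4,interpolation=cv2.INTER_CUBIC)
cs,_=cv2.findContours((mm>127).astype(np.uint8),cv2.RETR_CCOMP,cv2.CHAIN_APPROX_NONE)
P=[]
for c in cs:
    A=cv2.contourArea(c)/16
    if 400<A<1500:
        e=cv2.fitEllipse(c); ctr=(np.array(e[0])+.5)/4-.5
        w=onz(f,ctr,.024); print(A,ctr,np.array(e[1])/4,w); P.append(w)
P=sorted(P,key=lambda p:-p[1])
for p in P: drawc(a,[p[0],p[1],.028],.026,(0,255,0),off,S,f);drawc(b,[p[0],p[1],.028],.026,(0,255,0),np.array([150,120]),3.4,g)
for n,(px,h,r) in J.items():
    w=onz(f,cp(px),h+.010); print(n,w)
    drawc(a,w,r,(255,0,255),off,S,f); drawc(b,w,r,(255,0,255),np.array([150,120]),3.4,g)
cv2.imwrite("pics/t2.png",a);cv2.imwrite("pics/s2.png",b)
E
python3 m.py
```

```text
600.84375 [266.44119263 279.71017456] [27.22653008 28.15586662] [ 0.38711231 -0.21529343  0.024     ]
597.84375 [298.42962646 277.19403076] [27.41276741 27.84372902] [ 0.39235096 -0.27265411  0.024     ]
587.03125 [330.31500244 274.75894165] [26.90022278 27.86963654] [ 0.39745189 -0.32993597  0.024     ]
577.90625 [362.13525391 272.18414307] [26.28653145 28.07619095] [ 0.40281114 -0.38720899  0.024     ]
white [ 0.50793904 -0.23434763  0.065     ]
yellow [ 0.51540034 -0.28868472  0.077     ]
blue [ 0.5209117  -0.34960338  0.061     ]
black [ 0.52650594 -0.40196172  0.07      ]
```

View pics/t2.png

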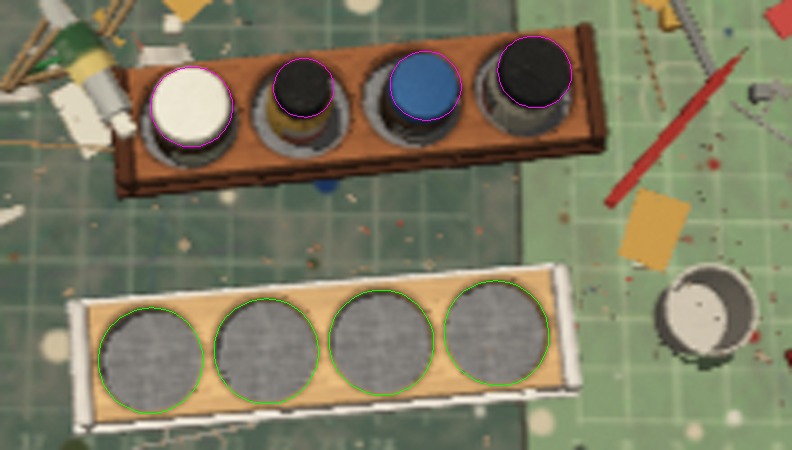

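View pics/s2.png

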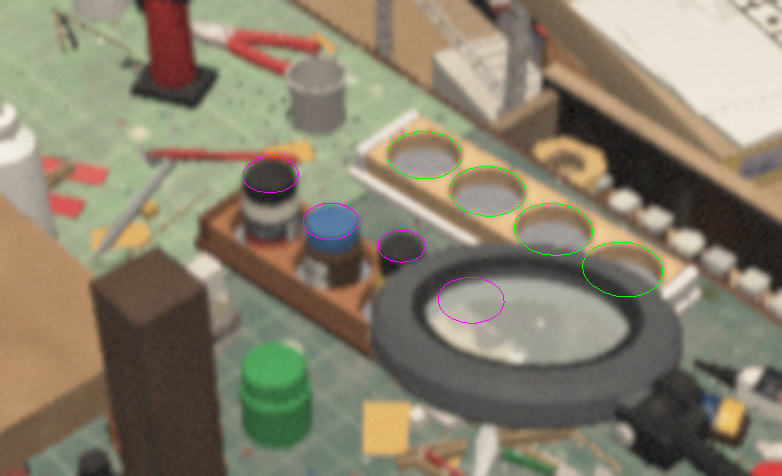

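Left to right in the storage rack (top view), the caps are white (277,209), yellow jar's narrow black cap (309,204), blue (343,203) and black (373,199). The white look-alikes are the green jar (304,152), the red one (160,228) and the white-capped bottle (328,117). The choice is the white one in the rack, as the crop shows. The projected circles for caps and rims fit in both views, so the heights are right. Next I'll confirm the numbers and test the poses.

```bash
cat >> h.py <<'E'
def down(psi):
    from scipy.spatial.transform import Rotation as R
    c,s=np.cos(psi),np.sin(psi)
    return R.from_matrix(np.array([[c,s,0],[s,-c,0],[0,0,-1]])).as_rotvec()
JAR={'white':(.5083,-.2340),'yellow':(.5154,-.2887),'blue':(.5213,-.3490),'black':(.5268,-.4017)}
POC={'white':(.3871,-.2153),'yellow':(.3924,-.2727),'blue':(.3975,-.3299),'black':(.4028,-.3872)}
YH,YP=.110,.092
E
python3 - <<'E'
from h import *
f=grab_frame("top"); g=grab_frame("scene")
for n,a,b in(('black',(533,70),(270,174)),('blue',(423,83),(331,219)),('yellow',(302,86),(401,246)),('pocket4',(496.5,333),(424,154.5)),('pocket3',(381.5,343),(487,191))):
    print(n,*tri(f,np.array(a)/3.6+[225,180],g,np.array(b)/3.4+[150,120]))
print('edge',onz(f,(330,312),0), 'lamp',onz(f,(185,117),.215),onz(f,(235,117),.215))
for n in JAR:
  for (x,y),p in((JAR[n],YH),(POC[n],YP)):
    for z in(.14,.028):
      for k in(0,np.pi):
        q=ik([x,y,z],down(p+k)); print(n,z,None if q is None else np.round(q,2))
E
```

```text
black [ 0.52645178 -0.40183687  0.06946546] 0.0005512834606979062
blue [ 0.52079023 -0.34855501  0.06210218] 0.001101574935079796
yellow [ 0.51533884 -0.28837675  0.07602855] 0.0008935939610645668
pocket4 [ 0.40178103 -0.38791598  0.02586465] 0.000996884176985392
pocket3 [ 0.39617316 -0.33066567  0.02533879] 0.0008160989924584695
edge [ 0.33214518 -0.33105823  0.        ] lamp [ 0.61602712 -0.09443602  0.215     ] [ 0.61696003 -0.17023232  0.215     ]
white 0.14 [-0.56  0.42 -0.3   0.85  0.    0.9 ]
white 0.14 [-0.56  0.42 -0.3   0.85  0.   -2.24]
white 0.028 [-0.56  0.56 -0.41  0.6   0.    0.9 ]
white 0.028 [-0.56  0.56 -0.41  0.6   0.   -2.24]
white 0.14 [-0.67  0.22 -0.59  0.75  0.    0.8 ]
white 0.14 [-0.67  0.22 -0.59  0.75  0.   -2.34]
white 0.028 [-0.67  0.4  -0.72  0.45  0.    0.8 ]
white 0.028 [-0.67  0.4  -0.72  0.45  0.   -2.34]
yellow 0.14 [-0.64  0.47 -0.21  0.88  0.    0.83]
yellow 0.14 [-0.64  0.47 -0.21  0.88  0.   -2.32]
yellow 0.028 [-0.64  0.6  -0.32  0.64  0.    0.83]
yellow 0.028 [-0.64  0.6  -0.32  0.64  0.   -2.32]
yellow 0.14 [-0.76  0.28 -0.51  0.78  0.    0.
[... 239 characters left out ...]
 0.   -2.39]
blue 0.028 [-0.71  0.66 -0.22  0.7   0.    0.75]
blue 0.028 [-0.71  0.66 -0.22  0.7   0.   -2.39]
blue 0.14 [-0.84  0.35 -0.41  0.81  0.    0.64]
blue 0.14 [-0.84  0.35 -0.41  0.81  0.   -2.5 ]
blue 0.028 [-0.84  0.5  -0.53  0.54  0.    0.64]
blue 0.028 [-0.84  0.5  -0.53  0.54  0.   -2.5 ]
black 0.14 [-0.76  0.6   0.    0.97  0.    0.7 ]
black 0.14 [-0.76  0.6   0.    0.97  0.   -2.44]
black 0.028 [-0.76  0.71 -0.11  0.75  0.    0.7 ]
black 0.028 [-0.76  0.71 -0.11  0.75  0.   -2.44]
black 0.14 [-0.9   0.42 -0.3   0.85  0.    0.58]
black 0.14 [-0.9   0.42 -0.3   0.85  0.   -2.56]
black 0.028 [-0.9   0.56 -0.41  0.6   0.    0.58]
black 0.028 [-0.9   0.56 -0.41  0.6   0.   -2.56]
```

```bash
cat >> h.py <<'E'
def st(t=''):
    s=get_state(); print(t,'t=%.1f'%s['clock'],np.round(s['position'],4),'F',np.round(s['contact_force'],1),'gap %.3f'%s['finger_gap'])
def snap(n):
    f=grab_frame("top");g=grab_frame("scene")
    a=cv2.resize(f["img"][180:305,225:445,::-1],(528,300),interpolation=2);b=cv2.resize(g["img"][120:260,150:380,::-1],(493,300),interpolation=2)
    cv2.imwrite(f"pics/{n}.png",np.vstack([a,np.pad(b,((0,0),(0,35),(0,0)))]))
def pick(n,z=.028):
    x,y=JAR[n]; movep([x,y,.14],down(YH)); move_l([x,y,z],.12); st('at jar'); grab(40); st('gripped')
    move_l([x,y,.13],.12); st('lifted')
def place(n,z=.028):
    x,y=POC[n]; move_l([x,y,.13],.15,rot=down(YP)); move_l([x,y,z+.006],.08); st('low')
    h=move_l([x,y,z-.003],.02,until_force=4); st(f'down {h}'); let_go(); st('open'); move_l([x,y,.14],.12)
E
python3 - <<'E'
from h import *
let_go(); pick('black'); snap('p1')
E
```

```text
at jar t=4.7 [ 0.5273 -0.4023  0.0289] F [ 0.5 -0.5 -0.3] gap 0.997
gripped t=5.2 [ 0.5272 -0.402   0.0287] F [-0.5 -0.   3.6] gap 0.441
lifted t=6.2 [ 0.5263 -0.4012  0.129 ] F [-0.3  0.2 -1.1] gap 0.445
```

View pics/p1.png

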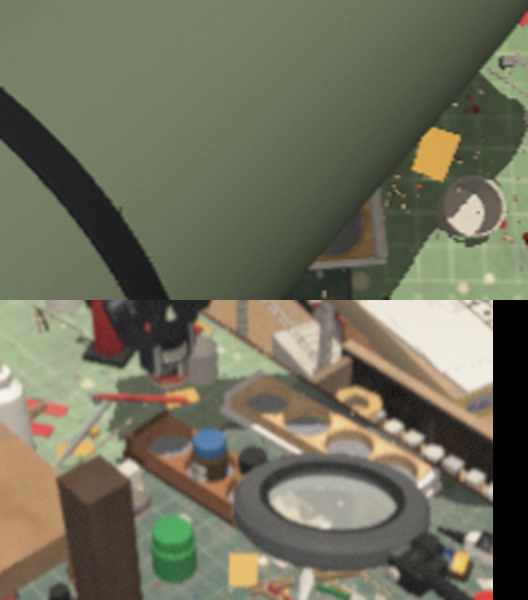

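Black jar is gripped upright and lifted at about (165,355) in the lower picture, and its home pocket is empty. Placing it next.

Run:
```python
from h import *
place('black'); x,y=JAR['white']; movep([.42,-.50,.20],down(YH)); snap('p2')
```

```text
low t=8.6 [ 0.4031 -0.3876  0.0345] F [ 0.1  0.  -0.7] gap 0.444
down True t=9.0 [ 0.4031 -0.3876  0.0286] F [-1.2  1.7  5.6] gap 0.444
open t=9.5 [ 0.4027 -0.387   0.0278] F [ 1.  -0.4  0. ] gap 0.999
```

View pics/p2.png

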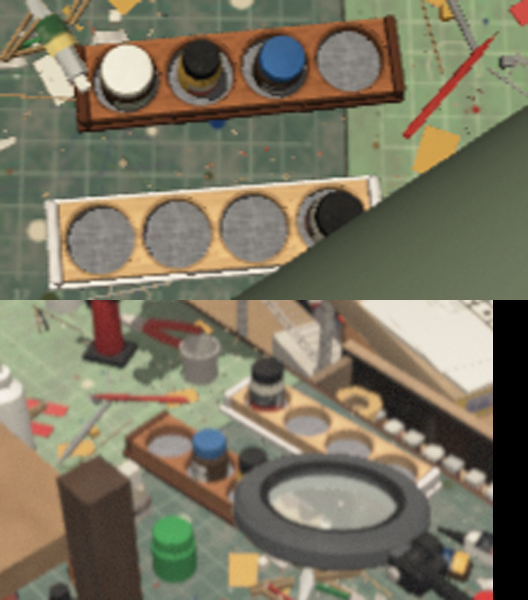

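Contact came at the grasp height, so the floor was reached. The picture shows the black jar standing upright in the rightmost pocket at (268,385 lower panel). Next is blue, then yellow.

Run:
```python
from h import *
pick('blue',.026); place('blue',.026)
x,y=JAR['yellow']; movep([.42,-.50,.20],down(YH)); snap('p3')
```

```text
at jar t=13.2 [ 0.5218 -0.3496  0.0268] F [-0.3 -0.4 -0.5] gap 1.000
gripped t=13.7 [ 0.5213 -0.3494  0.0267] F [-2.1 -0.   5.4] gap 0.431
lifted t=14.7 [ 0.5208 -0.3485  0.1291] F [-1.1  0.1 -0.7] gap 0.431
low t=17.1 [ 0.3978 -0.3303  0.0325] F [ 0.5  0.4 -0.4] gap 0.425
down True t=17.4 [ 0.3978 -0.3303  0.0267] F [-0.3 -0.2  4.9] gap 0.429
open t=18.0 [ 0.3973 -0.3297  0.0261] F [ 0.1  0.6 -0.3] gap 0.999
```

View pics/p3.png

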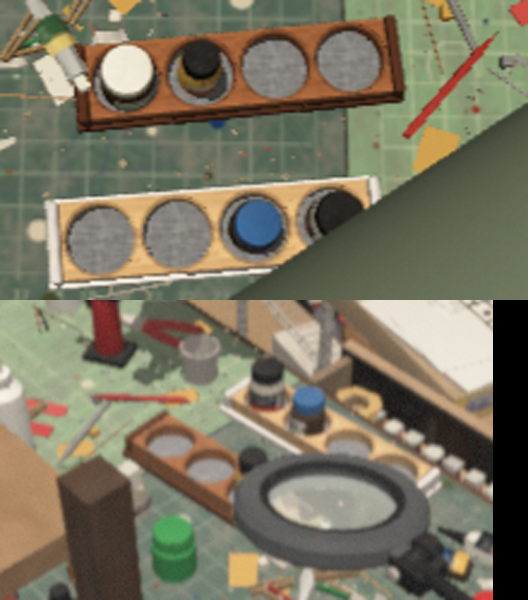

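Blue stands in the third pocket at (258,223 top panel). Now yellow.

Run:
```python
from h import *
pick('yellow'); place('yellow')
movep([.42,-.50,.20],down(YH)); snap('p4')
```

```text
at jar t=22.0 [ 0.5159 -0.2892  0.0287] F [-0.7 -0.2 -0.1] gap 1.003
gripped t=22.5 [ 0.5157 -0.2889  0.0286] F [-0.9 -0.   4.7] gap 0.373
lifted t=23.5 [ 0.5148 -0.2883  0.1291] F [-0.4 -0.3 -0.9] gap 0.371
low t=25.8 [ 0.3928 -0.273   0.0345] F [-0.8 -0.7 -1.3] gap 0.366
down True t=26.2 [ 0.3928 -0.2731  0.0285] F [-1.3  0.6  5.5] gap 0.369
open t=26.8 [ 0.3922 -0.2725  0.0279] F [ 0.3 -0.1 -1. ] gap 1.002
```

View pics/p4.png

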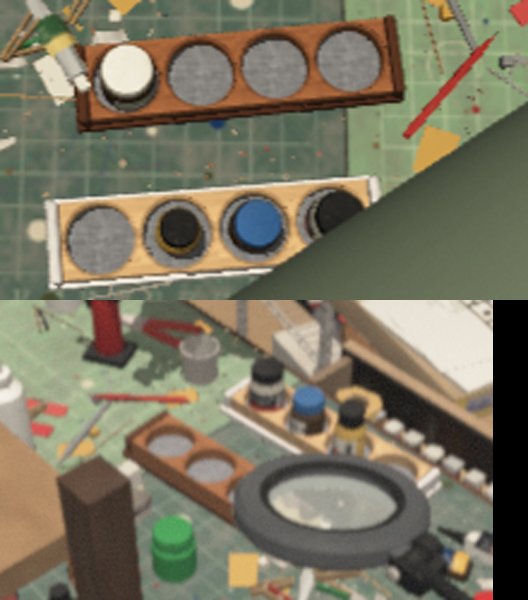

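Yellow stands in the second pocket at (180,230 top panel). White is last, with a force guard on the way down because the lamp is close.

Run:
```python
from h import *
x,y=JAR['white']; movep([.42,-.27,.14],down(YH)); move_l([x,y,.14],.1); st('above')
h=move_l([x,y,.028],.08,until_force=8); st(f'at jar {h}')
if not h:
    grab(40); st('gripped'); move_l([x,y,.13],.12); st('lifted'); place('white')
    movep([.42,-.50,.20],down(YH)); set_joints([-1.478,.326,-.193,1.052,0,1.437]); st(); snap('p5')
```

```text
above t=30.9 [ 0.5078 -0.2341  0.1399] F [-0.8  1.4  0.2] gap 0.999
at jar False t=32.5 [ 0.5087 -0.2342  0.0285] F [ 0.2 -0.3 -0. ] gap 1.002
gripped t=33.0 [ 0.5085 -0.2341  0.0285] F [-1.3 -0.1  4. ] gap 0.469
lifted t=34.0 [ 0.5077 -0.2336  0.1292] F [ 0.5 -0.1 -0.2] gap 0.471
low t=36.3 [ 0.3874 -0.2156  0.0344] F [ 0.5  0.2 -0.8] gap 0.472
down True t=36.7 [ 0.3875 -0.2156  0.0285] F [-1.1  0.8  6.7] gap 0.472
open t=37.2 [ 0.387  -0.2152  0.0279] F [ 0.8  0.1 -0. ] gap 0.999
 t=40.5 [ 0.1248 -0.5354  0.2313] F [-0.1  0.7  0.2] gap 0.996
```

View pics/p5.png

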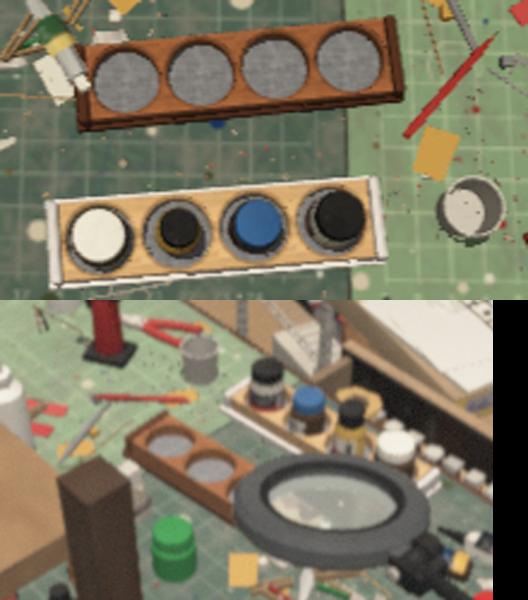

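Run:
```python
from h import *
f=grab_frame("top");g=grab_frame("scene")
H={'white':(.055,.020),'yellow':(.067,.0145),'blue':(.051,.0175),'black':(.060,.018)}
a=cv2.resize(f["img"][235:305,225:445,::-1],None,fx=3.4,fy=3.4,interpolation=2);b=cv2.resize(g["img"][135:225,230:370,::-1],None,fx=3.8,fy=3.8,interpolation=2)
for n in H:
    h,r=H[n];c=POC[n]
    for im,F,o,s in((a,f,(225,235),3.4),(b,g,(230,135),3.8)):
        p=[(proj(F,[c[0]+r*np.cos(t),c[1]+r*np.sin(t),h+.01])-o+.5)*s-.5 for t in np.linspace(0,6.3,40)]
        cv2.polylines(im,[np.int32(p)],False,(255,0,255),1)
w=max(a.shape[1],b.shape[1])
cv2.imwrite("pics/fin.png",np.vstack([np.pad(i,((0,0),(0,w-i.shape[1]),(0,0))) for i in(a,b)]))
```

```text
(no output)
```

View pics/fin.png

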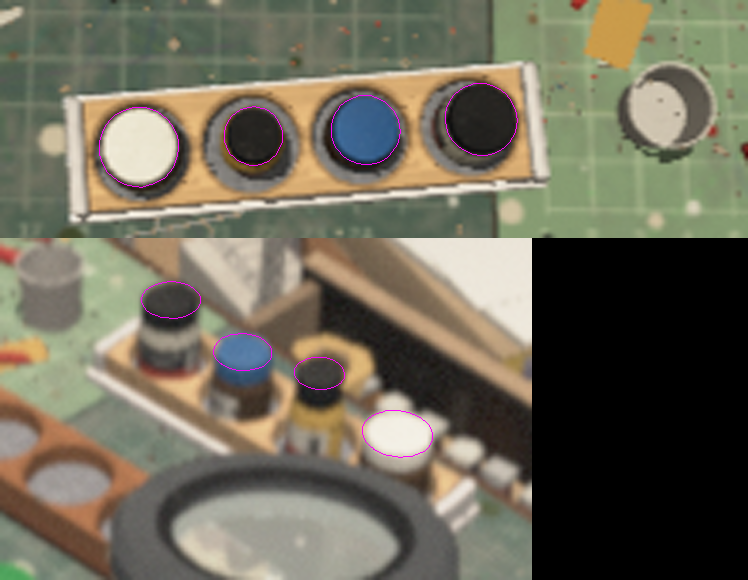

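All four caps lie on their expected fully-down circles in both views, and the cup is where it was. Handing in.

```bash
python3 -c "
from cell import *
sign_off()"
```

```text
the job is handed in; nothing more can be done
```

The four jars now stand in the painting rack in the same order as before, left to right: white, yellow, blue, black. I handed the job in at about 41 s on the robot's clock, against the 104 s limit.

- **Handling:** I gripped each jar across the row at 40 N. I lowered it until it touched the pocket floor (the force readings then were 5–7 N), and only then opened the fingers. Each jar touched down at its grasp height, within 0.1 mm by the arm's own position reading.
- **Last checks:** In both camera views all four caps lie on the circles expected for jars that are upright and fully down. The dark storage rack is empty, the rinse cup looks to be where it started, and the arm is back at its start pose touching nothing.
- **Disagreements:** The height measured from two views was about 0.025 m for two of the painting-rack pocket rims, against 0.028 m in the text. That probably comes from where I picked the points on the chamfered rim. The lamp hid the white jar from the scene camera while it stood in the storage rack, so its first position came from the top view alone.

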